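# Line up the roast samples from light to dark

## Task

Stand the four roast-sample tins upright on the four cork discs of the slate board, one tin wholly on each disc, in order of shade: the lightest on the disc nearest the white bowl that stands at one end of the board, then darker and darker to the darkest beside the timer at the other end. Set the tins down rather than dropping them, don't tip any over, and leave that bowl and the timer where they are.

Things in the scene. Friction and masses are not known exactly. Their poses are not given: they have to be found in the camera images.
- tin_cream: closed upright round sample tin, loose, painted cream, the lightest of the four; side and lid centre in that shade, thin steel rim round the lid; 52 mm diameter, 62 mm high, straight sides to grip anywhere, about 0.13 kg. Origin: centre of its underside; z up along the tin.
- tin_caramel: closed upright round sample tin, loose, painted caramel brown, second lightest of the four; side and lid centre in that shade, thin steel rim round the lid; 52 mm diameter, 62 mm high, straight sides to grip anywhere, about 0.13 kg. Origin: centre of its underside; z up along the tin.
- tin_chestnut: closed upright round sample tin, loose, painted dark chestnut brown, second darkest of the four; side and lid centre in that shade, thin steel rim round the lid; 52 mm diameter, 62 mm high, straight sides to grip anywhere, about 0.13 kg. Origin: centre of its underside; z up along the tin.
- tin_black: closed upright round sample tin, loose, painted almost black, the darkest of the four; side and lid centre in that shade, thin steel rim round the lid; 52 mm diameter, 62 mm high, straight sides to grip anywhere, about 0.13 kg. Origin: centre of its underside; z up along the tin.
- mark_a: fixed cork disc, end disc on the robot's left (+y), one of four alike in a straight row 92 mm apart on a slate board (100 x 390 x 10 mm, fixed, its long side roughly across in front of the robot). 76 mm diameter, 2 mm thick, flat, lying on the board. Origin: centre of its underside; the top of the disc, on which a tin stands, is 2 mm above it and 12 mm above the table. y axis: along the row, from mark_d towards mark_a.
- mark_b: fixed cork disc, next to mark_a, one of four alike in a straight row 92 mm apart on a slate board (100 x 390 x 10 mm, fixed, its long side roughly across in front of the robot). 76 mm diameter, 2 mm thick, flat, lying on the board. Origin: centre of its underside; the top of the disc, on which a tin stands, is 2 mm above it and 12 mm above the table. y axis: along the row, from mark_d towards mark_a.
- mark_c: fixed cork disc, between mark_b and mark_d, one of four alike in a straight row 92 mm apart on a slate board (100 x 390 x 10 mm, fixed, its long side roughly across in front of the robot). 76 mm diameter, 2 mm thick, flat, lying on the board. Origin: centre of its underside; the top of the disc, on which a tin stands, is 2 mm above it and 12 mm above the table. y axis: along the row, from mark_d towards mark_a.
- mark_d: fixed cork disc, end disc on the robot's right (-y), one of four alike in a straight row 92 mm apart on a slate board (100 x 390 x 10 mm, fixed, its long side roughly across in front of the robot). 76 mm diameter, 2 mm thick, flat, lying on the board. Origin: centre of its underside; the top of the disc, on which a tin stands, is 2 mm above it and 12 mm above the table. y axis: along the row, from mark_d towards mark_a.
- white_bowl: the empty white ceramic cupping bowl standing on the table just off one end of the slate board (either end), in line with the row, 107 mm from the centre of the end disc; 92 mm diameter, 60 mm high, loose. Other white bowls stand elsewhere, well away from the board's ends. Origin: centre of its underside.
- timer: small black square timer, 62 x 62 x 24 mm, with a pale display, lying loose on the table just off the other end of the board, 107 mm from the centre of the end disc. Origin: centre of its underside.
Not all that is in view belongs to the job. What is shaped like the tin_black but purple is not meant.

How it is judged:
By the outcome, as a careful person would: the job done as asked, in the order asked, and still so for the second after the job is handed in, with the robot touching nothing.
It also fails if it takes over 109 s, if anything falls off the work surface, if the arm or the gripper's body presses on something with over 40 N, if the wrist force passes 120 N, or if a joint passes its speed limit or range.

## Robot

A 6-joint arm with a two-finger parallel gripper is mounted at the origin on the work surface. World frame = base frame: x ahead of the robot, y to its left, z up, the work surface at z = 0. Lengths are in m, angles in rad, forces in N, time in s.
With the tool pointing down it reaches from about 0.375 to 0.925 m from the base axis. Payload 5.7 kg.
Tool frame: the origin (TCP) lies midway between the tips of the shut fingers; the grasp point (between the pads) lies 19 mm behind it; z points along the fingers, x is the direction in which the jaws open and shut, and the axes are right-handed (so a half turn about z gives the same grasp; the last joint's range is limited). The gripper opens to 88 mm and grips with 3 to 60 N. Pads are 20 mm wide; open, the fingers measure 115 mm over their backs; the gripper's body (75 mm by 178 mm) begins 61 mm behind the grasp point.
Start: joints at [1.027, 0.359, 1.51, -0, 1.272, -0.115], TCP at [0.249, 0.546, 0.201] pointing down, gripper open.
Joint ranges: [-2.97, 2.97], [-1.01, 2.36], [0.21, 2.38], [-0.96, 4.11], [0.2, 2.71], [-2.98, 2.98]. Speed limits (rad/s): [2.39, 2.39, 3.14, 3.14, 3.14, 3.14].

## Interface

Orientations are given as a unit quaternion [x, y, z, w].
In Python, from bench import move_ptp, servo_line, goto_joints, move_gripper, sleep, inverse_kinematics, capture, PlanningError, close_job, spot_in, silhouettes, current_clock, current_joint_pos, current_qvel, current_joint_torque, current_position, current_orientation, current_force, current_torque, current_finger_gap gives the robot as it stands. Calls block until the motion is done:
- move_ptp(position, orientation): joint-space move of the TCP to a pose.
- servo_line(position, orientation=None, rate=0.15, contact_N=None): straight line of the TCP; orientation=None keeps the orientation; rate is the mean speed in m/s. With contact_N (N) it stops when the force on the tool has changed by that much, and returns True; else False.
- goto_joints(angles): joint-space move.
- move_gripper(opening): finger opening in m; the grip force is fixed at half the most; returns when the fingers have stopped.
- sleep(seconds).
- inverse_kinematics(position, orientation): joint angles nearest the present ones, or None.
- capture(name): name is "side" or "top"; returns a dict with "image" (480x640x3 uint8, blue, green, red), "range_z" (480x640 float32, m along the optical axis (not along the pixel's ray), 0 where there is no reading), "intrinsics" (3x3 intrinsics, pixels), "R" (3x3) and "t" (3): a world point X has camera coordinates R X + t. Camera axes: x right, y down, z forward; pixel columns grow to the right and rows downward; lengths in m; the calibration is good to about 2 mm. A picture is of the moment at which its call begins.
A pose or a line that the arm cannot do raises PlanningError and nothing moves.
- close_job(): hands the job in, once; it reports no verdict.
Trained networks look in the newest picture that a camera, given by its name, has taken for a name from the list of things; names that differ only in an ending like _2 or _b are one class to them, and where a whole thing is asked for, a point or a joint stands for the part that bears it (a point fixed in the world has none). Each returns a list of dicts, best first, with "conf" (0 to 1); they miss things now and then, are a little off and sometimes report something else, mostly with a low value. They report only what shows in the picture. A call takes as long as a camera call. They do not tell look-alikes from the thing itself.
- spot_in(camera, query): "xy" ([column, row] in pixels, amid what is visible of it).
- silhouettes(camera, query): "region" (480x640 bool, what is visible of it) and "xy" ([column, row] in pixels, amid what is visible of it).
Readings, each from a call of its own:
- current_clock(): time.
- current_joint_pos(): joint angles.
- current_qvel(): joint speeds.
- current_joint_torque(): joint torques, N m.
- current_position(): TCP position.
- current_orientation(): TCP orientation.
- current_force(): force on the tool from outside, world axes, zero at the start.
- current_torque(): the same for the moment, N m.
- current_finger_gap(): finger opening in m.
Only numpy, scipy, OpenCV 4.12 (cv2) and the standard library are available. Lean on these libraries where they do the work, as an engineer would, in place of code of your own. Each camera call takes 0.05 s, during which the arm holds its last target. There are 200 camera calls.

## Working session

There is one attempt and no reset: what is moved stays moved. The work goes in short steps, each a Python script; the robot and the scene stay as the last script left them, time stands still between calls to the robot, and variables do not carry over. Pictures are saved under pics/ and viewed, on a budget of 14 in all, crops included, one or two more only if the job needs it, and the job is handed in when it is done.

```bash
mkdir -p pics
cat > h.py <<'E'
import numpy as np, cv2
from bench import *
def world(c,u,v,z=None):
    K=c["intrinsics"];R=np.array(c["R"]);t=np.array(c["t"])
    d=np.linalg.inv(K)@np.array([u,v,1.0])
    if z is None:
        return R.T@(d*c["range_z"][int(round(v)),int(round(u))]-t)
    o=-R.T@t; w=R.T@d
    return o+w*(z-o[2])/w[2]
def cloud(c):
    K=c["intrinsics"];R=np.array(c["R"]);t=np.array(c["t"])
    v,u=np.mgrid[:480,:640]
    p=np.stack([u,v,np.ones_like(u)],-1)@np.linalg.inv(K).T*c["range_z"][...,None]
    return (p-t)@R
E
python3 - <<'E'
from h import *
for n in ("top","side"):
    c=capture(n); cv2.imwrite(f"pics/{n}0.png",c["image"]); P=cloud(c)
    print(n,-np.array(c["R"]).T@c["t"])
    for q in ("tin_cream","tin_caramel","tin_chestnut","tin_black","mark_a","white_bowl","timer"):
        for s in silhouettes(n,q):
            m=s["region"]&(c["range_z"]>0); p=P[m]
            if len(p)==0: continue
            zt=np.percentile(p[:,2],95); top=p[p[:,2]>zt-.006]
            print(q,round(s["conf"],2),np.round(s["xy"]),m.sum(),"ztop",zt.round(3),"mid",((top.min(0)+top.max(0))/2)[:2].round(3),"mean",top.mean(0)[:2].round(3),"ext",np.ptp(top,0)[:2].round(3),"bgr",np.median(c["image"][m],0))
E
```

```text
top [0.35504062 0.03333599 1.14915468]
tin_cream 0.86 [461. 253.] 762 ztop 0.065 mid [ 0.463 -0.257] mean [ 0.463 -0.257] ext [0.051 0.051] bgr [115. 189. 196.]
tin_caramel 0.91 [201. 255.] 702 ztop 0.066 mid [0.473 0.255] mean [0.473 0.256] ext [0.05 0.05] bgr [ 79. 150. 200.]
tin_chestnut 0.71 [389. 263.] 679 ztop 0.065 mid [ 0.449 -0.105] mean [ 0.448 -0.105] ext [0.05 0.05] bgr [ 46.  78. 136.]
tin_black 0.86 [270. 254.] 716 ztop 0.065 mid [0.472 0.118] mean [0.472 0.118] ext [0.05 0.05] bgr [50. 61. 79.]
tin_black 0.83 [177. 321.] 790 ztop 0.066 mid [0.35  0.301] mean [0.349 0.301] ext [0.05  0.051] bgr [145.  74. 146.]
tin_black 0.75 [300. 304.] 582 ztop 0.065 mid [0.383 0.066] mean [0.383 0.067] ext [0.049 0.05 ] bgr [146.  77. 148.]
mark_a 0.87 [320. 187.] 1086 ztop 0.016 mid [0.609 0.025] mean [0.609 0.025] ext [0.075 0.073] bgr [ 69. 123. 190.]
mark_a 0.63 [272. 186.] 1085 ztop 0.016 mid [0.613 0.116] mean [0.614 0.117] ext [0.075 0.073] bgr [ 69. 123. 190.]
mark_a 0.61 [363. 188.] 1029 ztop 0.016 mid [ 0.605 -0.068] mean [ 0.604 -0.068] ext [0.072 0.074] bgr [ 69. 124. 191
[... 1349 characters left out ...]

mark_a 0.77 [260. 223.] 842 ztop 0.014 mid [0.614 0.028] mean [0.611 0.029] ext [0.079 0.073] bgr [ 61. 114. 180.]
mark_a 0.71 [220. 252.] 1067 ztop 0.014 mid [0.617 0.119] mean [0.616 0.12 ] ext [0.08  0.075] bgr [ 61. 113. 180.]
mark_a 0.61 [328. 184.] 652 ztop 0.014 mid [ 0.603 -0.16 ] mean [ 0.602 -0.156] ext [0.077 0.083] bgr [ 61. 112. 178.]
white_bowl 0.84 [360. 154.] 1497 ztop 0.06 mid [ 0.597 -0.263] mean [ 0.596 -0.261] ext [0.092 0.093] bgr [ 86. 104. 121.]
timer 0.61 [220. 255.] 1011 ztop 0.014 mid [0.618 0.12 ] mean [0.617 0.12 ] ext [0.077 0.074] bgr [ 61. 114. 180.]
timer 0.55 [173. 287.] 1476 ztop 0.027 mid [0.621 0.226] mean [0.619 0.228] ext [0.065 0.063] bgr [23. 33. 53.]
```

View pics/top0.png

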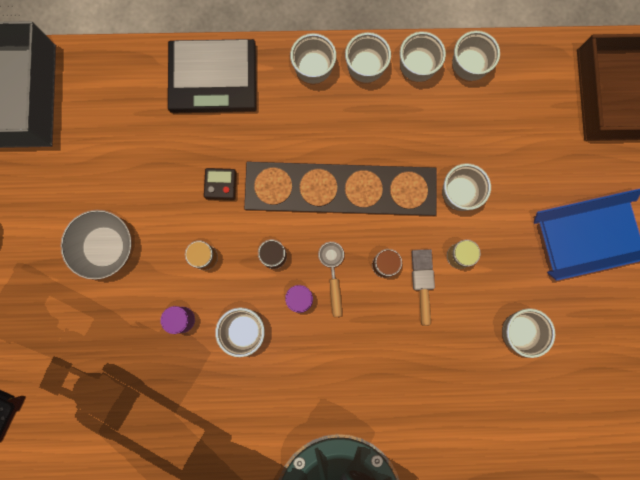

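View pics/side0.png

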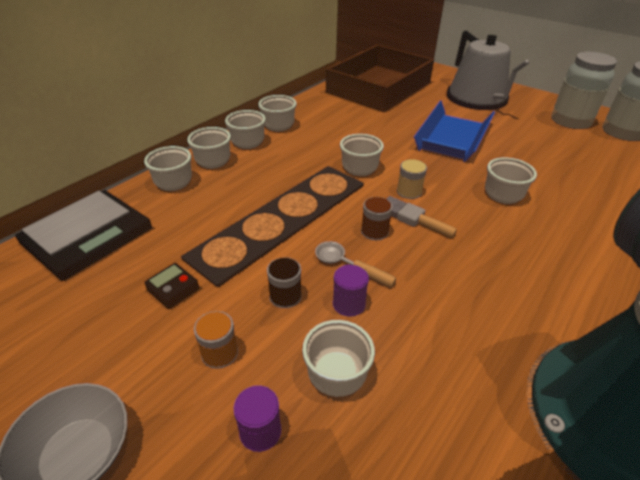

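The layout is clear. In the top view the timer is at the left end (220,184) and the bowl at the right end (467,188). So cream goes on d, caramel on c, chestnut on b and black on a. The purple tins are decoys. I'll move the cream tin first.

```bash
cat >> h.py <<'E'
Q=[1.,0,0,0]   # tool down, jaws along x
ZT=.16
TIN=dict(cream=(.4645,-.255),caramel=(.474,.2575),chestnut=(.450,-.104),black=(.4725,.1195))
s=np.arange(4)*.092
MARK={k:(.6150-.0045/.092*v,.1180-v*.9988) for k,v in zip("abcd",s)}
def carry(tin,mark):
    x,y=TIN[tin]; X,Y=MARK[mark]
    move_gripper(.088)
    move_ptp([x,y,ZT],Q)
    print("hit" if servo_line([x,y,.021],rate=.12,contact_N=8) else "clear",end=" ")
    move_gripper(.03); g=current_finger_gap()
    servo_line([x,y,ZT],rate=.2); g2=current_finger_gap()
    print(tin,"gap",round(g,4),round(g2,4))
    assert g2>.045
    move_ptp([X,Y,ZT],Q)
    servo_line([X,Y,.045],rate=.12)
    hit=servo_line([X,Y,.029],rate=.02,contact_N=4)
    print(" touched",hit,"tcp",np.round(current_position(),4),"F",np.round(current_force(),1))
    move_gripper(.088)
    servo_line([X,Y,ZT],rate=.15)
    print(" clock",round(current_clock(),1))
E
python3 - <<'E'
from h import *
print(MARK, current_clock(), current_orientation())
servo_line(list(current_position()+np.array([0,0,.03])))
carry("cream","d")
print(current_joint_pos().round(2) if hasattr(current_joint_pos(),'round') else current_joint_pos())
move_ptp([.45,-.104,ZT],Q)
for n in ("top","side"):
    c=capture(n); P=cloud(c)
    if n=="side": cv2.imwrite("pics/s1.png",c["image"])
    for s in silhouettes(n,"tin_cream")[:2]:
        m=s["region"]&(c["range_z"]>0); p=P[m]; zt=np.percentile(p[:,2],95); t=p[p[:,2]>zt-.006]
        print(n,s["conf"],zt,(t.min(0)+t.max(0))/2,np.ptp(t,0))
E
```

```text
{'a': (np.float64(0.615), np.float64(0.118)), 'b': (np.float64(0.6105), np.float64(0.026110399999999992)), 'c': (np.float64(0.606), np.float64(-0.06577920000000001)), 'd': (np.float64(0.6015), np.float64(-0.15766880000000005))} 0.8 [ 8.41345706e-01  5.40497362e-01 -4.99979269e-05  3.60916675e-05]
clear cream gap 0.0514 0.0516
 touched True tcp [ 0.6015 -0.1576  0.0328] F [ 0.7 -0.1  1.4]
 clock 11.2
[-0.37  0.43  1.51  0.    1.21 -0.37]
side 0.67 0.07509594566586762 [ 0.59947726 -0.15605768  0.0727519 ] [0.04980599 0.05092696 0.00724493]
side 0.46 0.06303048767288237 [ 0.45088028 -0.10182553  0.06076916] [0.05054676 0.0526234  0.00732407]
```

View pics/s1.png

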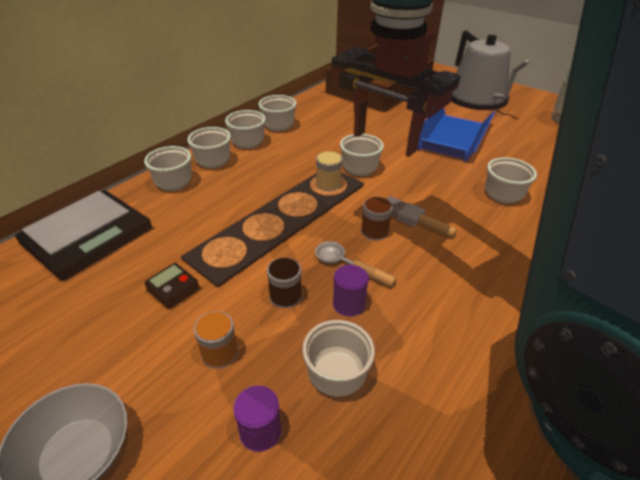

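The side view shows the cream tin upright on disc d (329,172), beside the bowl. Touchdown was at the expected height (TCP 0.0328). I'll do the other three next.

Run:
```python
from h import *
for t,m in (("caramel","c"),("chestnut","b"),("black","a")): carry(t,m)
move_ptp([.38,.45,.25],Q)
for n in ("top","side"):
    c=capture(n); P=cloud(c); cv2.imwrite(f"pics/{n}2.png",c["image"])
    for q in ("tin_cream","tin_caramel","tin_chestnut","tin_black","white_bowl","timer"):
      for s in silhouettes(n,q)[:2]:
        m=s["region"]&(c["range_z"]>0); p=P[m]; zt=np.percentile(p[:,2],95); t=p[p[:,2]>zt-.006]
        print(n,q,round(s["conf"],2),zt.round(3),((t.min(0)+t.max(0))/2)[:2].round(3),np.ptp(t,0)[:2].round(3))
print(current_clock())
```

```text
clear caramel gap 0.0513 0.0517
 touched True tcp [ 0.6059 -0.0658  0.0328] F [ 0.4 -0.4  4. ]
 clock 21.3
clear chestnut gap 0.0517 0.0515
 touched True tcp [0.6105 0.0261 0.0328] F [ 0.8 -0.4  2.6]
 clock 29.3
clear black gap 0.0518 0.0514
 touched True tcp [0.6149 0.118  0.0328] F [ 0.2 -0.1  1.9]
 clock 37.1
top tin_cream 0.89 0.077 [ 0.6   -0.159] [0.051 0.051]
top tin_caramel 0.73 0.077 [ 0.603 -0.066] [0.048 0.049]
top tin_caramel 0.55 0.016 [0.609 0.117] [0.067 0.071]
top tin_chestnut 0.97 0.077 [0.608 0.024] [0.05  0.048]
top tin_black 0.94 0.077 [0.613 0.115] [0.051 0.048]
top tin_black 0.87 0.066 [0.349 0.301] [0.049 0.051]
top white_bowl 0.58 0.061 [ 0.593 -0.265] [0.091 0.091]
top timer 0.58 0.029 [0.619 0.222] [0.063 0.059]
side tin_cream 0.56 0.075 [ 0.602 -0.155] [0.051 0.05 ]
side tin_caramel 0.97 0.075 [ 0.606 -0.064] [0.052 0.052]
side tin_caramel 0.37 0.075 [ 0.602 -0.155] [0.051 0.05 ]
side tin_chestnut 0.7 0.075 [0.611 0.028] [0.053 0.051]
side tin_black 0.88 0.075 [0.616 0.119] [0.051 0.052]
side tin_black 0.78 0.063 [0.385 0.07 ] [0.051 0.052]
side white_bowl 0.93 0.06 [ 0.596 -0.238] [0.092 0.144]
side timer 0.61 0.027 [0.621 0.227] [0.064 0.062]
39.3167
```

View pics/top2.png

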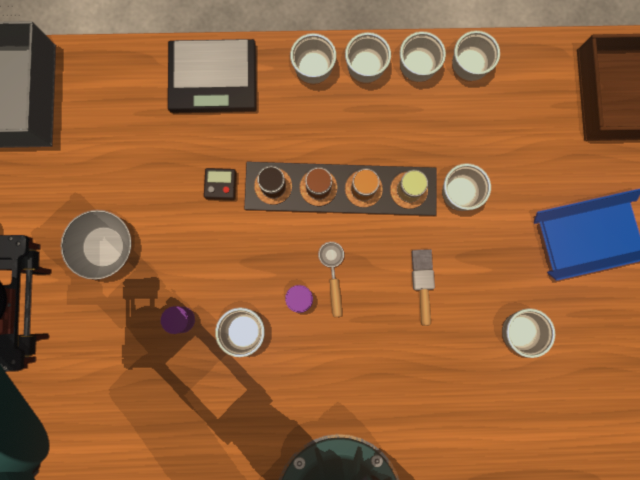

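View pics/side2.png

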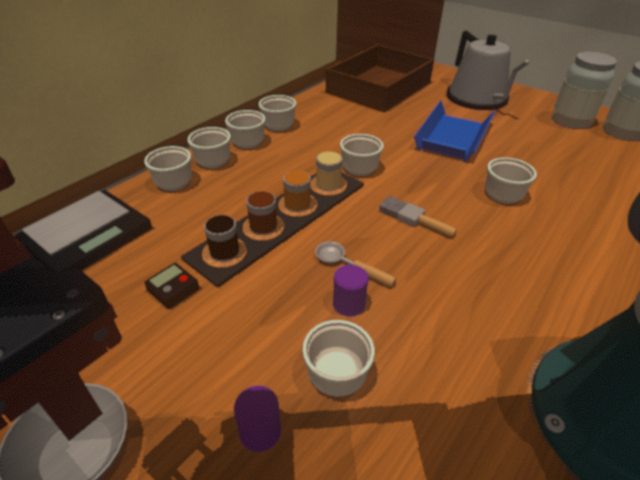

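Both views show all four tins upright on their discs. From the timer to the bowl in the top view they run black (271,182), chestnut (319,182), caramel (366,183), cream (414,184). The bowl and the timer haven't moved, and the gripper is clear at z = 0.25.

```bash
python3 -c "
from bench import *
close_job()"
```

```text
the job is handed in; nothing more can be done
```

All four tins stand upright on the cork discs in shade order: cream on d beside the white bowl, caramel on c, chestnut on b, and black on a beside the timer. I handed the job in at about 39 s on the robot's clock, well under the 109 s limit; the hand-in itself gave no verdict.

- **Setting down:** each tin was lowered slowly until it touched. All four touched at a TCP height of 0.0328 m, as expected for a tin standing on its disc.
- **Position:** lid tops measured 75–77 mm above the table, where 74 mm is exact. Tin centres measured within about 3 mm of the disc centres, against a 12 mm margin.
- **Bowl and timer:** they measure within about 1 mm of where they started.
- **Disagreements:** the two cameras differ by 2–4 mm throughout, so I averaged them.
    - In the last side view, the network's bowl outline took in the cream tin and so put the bowl's centre off. The top camera and the picture both show the bowl unmoved.
    - Some low-confidence detections pointed at the wrong thing, and I ignored those.

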